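# Let the red craft balls out of the lever dispenser

## Task

Let both red balls out of their dispenser: with a fingertip, press down the yellow paddle of the rocking lever that guards the red balls and keep it down so that the gate stays lifted until both have rolled into the white tray, then let the paddle come back up so the gate is shut. Work it by the paddle only: do not touch the gate or pick up or touch any ball, and leave the dispenser with the blue balls and the things standing on the table alone.

Things in the scene. Friction and masses are not known exactly. Their poses are not given: they have to be found in the camera images.
- red_dispenser: Fixed plywood dispenser of the red balls, turned by yaw only; origin on the table top straight below the lever's pivot. Along its own x: paddle at -120 mm (robot side), pivot at 0, gate at +110 mm. The pivot cheeks, 36 mm long (x) and 56 mm apart outside, reach 112 mm above the table.
- red_trough (a point): Floor of the red balls' open trough straight below the gate, 45 mm above the table. The trough runs along the dispenser's y, 46 mm wide, walls 14 mm high, sloping down 8 degrees towards -y; the balls wait on the +y side of the gate and the tray stands at the lower end.
- red_pivot (a point): Hinge axis of the lever of the red dispenser, 100 mm above the table; the axis is the dispenser's y.
- red_lever (a joint): Angle of the rocking lever with the red balls, rad: 0 = beam level and gate shut (its rest), grows as the paddle goes down and the gate end rises; stop at 0.42. A spring returns it to 0: at the paddle about 1 N to start, about 2.3 N at the stop. The gate clears a ball from about 0.25; 0.33 or more lets them run freely.
- red_paddle (a point): Round yellow paddle, 36 mm across and 8 mm thick, on the robot-side end of the lever with the red balls; this point is the centre of its top face, z out of that face. It turns with the lever; at rest its top is 113 mm above the table, and at the stop about 50 mm lower, tilted 0.42 rad.
- red_gate (a point): Grey gate plate, 30 mm wide, 4 mm thick and 50 mm tall, fixed under the far end of the lever with the red balls; this point is the middle of its lower edge. At rest it blocks the trough, its lower edge 6 mm above the trough floor.
- red_tray (a point): Centre of the inner floor (10 mm above the table) of the white tray with grey lining, fixed at the lower end of the trough for the red balls; axes as the dispenser's; inside 95 x 90 mm (x by y), walls up to 50 mm above the table.
- red_ball1_center (a point): Centre of a red ball, 30 mm across, about 14 g, which rolls freely; waits against the gate.
- red_ball2_center (a point): Centre of a red ball, 30 mm across, about 14 g, which rolls freely; waits behind the first one.
- blue_dispenser: Fixed plywood dispenser of the blue balls, turned by yaw only; origin on the table top straight below the lever's pivot. Along its own x: paddle at -120 mm (robot side), pivot at 0, gate at +110 mm. The pivot cheeks, 36 mm long (x) and 56 mm apart outside, reach 112 mm above the table.
- blue_trough (a point): Floor of the blue balls' open trough straight below the gate, 45 mm above the table. The trough runs along the dispenser's y, 46 mm wide, walls 14 mm high, sloping down 8 degrees towards -y; the balls wait on the +y side of the gate and the tray stands at the lower end.
- blue_pivot (a point): Hinge axis of the lever of the blue dispenser, 100 mm above the table; the axis is the dispenser's y.
- blue_lever (a joint): Angle of the rocking lever with the blue balls, rad: 0 = beam level and gate shut (its rest), grows as the paddle goes down and the gate end rises; stop at 0.42. A spring returns it to 0: at the paddle about 1 N to start, about 2.3 N at the stop. The gate clears a ball from about 0.25; 0.33 or more lets them run freely.
- blue_paddle (a point): Round yellow paddle, 36 mm across and 8 mm thick, on the robot-side end of the lever with the blue balls; this point is the centre of its top face, z out of that face. It turns with the lever; at rest its top is 113 mm above the table, and at the stop about 50 mm lower, tilted 0.42 rad.
- blue_gate (a point): Grey gate plate, 30 mm wide, 4 mm thick and 50 mm tall, fixed under the far end of the lever with the blue balls; this point is the middle of its lower edge. At rest it blocks the trough, its lower edge 6 mm above the trough floor.
- blue_tray (a point): Centre of the inner floor (10 mm above the table) of the white tray with grey lining, fixed at the lower end of the trough for the blue balls; axes as the dispenser's; inside 95 x 90 mm (x by y), walls up to 50 mm above the table.
- blue_ball1_center (a point): Centre of a blue ball, 30 mm across, about 14 g, which rolls freely; waits against the gate.
- blue_ball2_center (a point): Centre of a blue ball, 30 mm across, about 14 g, which rolls freely; waits behind the first one.
- glue_bottle: Bystander: white glue bottle with red cap, 60 mm across, 170 mm tall, loose, upright; origin at the centre of its underside.
- glue_stick: Bystander: glue stick with green cap, 29 mm across, 96 mm tall, loose, upright; origin at the centre of its underside.
- paper_cup: Bystander: brown paper cup, 70 mm across the rim, 70 mm tall, loose, upright; origin at the centre of its underside.
Mind the look-alikes: they are no part of the job. Leave any black or grey look-alike of the part that bears red_ball1_center alone.

How it is judged:
On the way, in this order (a step that is already met when the one before it is completed fails the run):
1. the red balls' lever is pressed down by a finger on its paddle, the gate rising (value of joint red_lever above 0.15 rad and contact force between the fingers and red_lever_c2 above 0.3 N), for 0.05 s.
2. both red balls are in the tray of their dispenser (x of red_ball1_center in the frame of red_tray between -0.047 and 0.047 m and y of red_ball1_center in the frame of red_tray between -0.047 and 0.047 m and z of each of red_ball1_center, red_ball2_center in the frame of red_tray below 0.03 m and x of red_ball2_center in the frame of red_tray between -0.047 and 0.047 m and y of red_ball2_center in the frame of red_tray between -0.047 and 0.047 m), for 0.2 s.
At the end, for the whole second after the job is handed in: Both red balls lie in their dispenser's white tray, slower than 50 mm/s; both levers are at rest, gates shut (under 0.04 rad); the blue balls are within 12 mm and the glue bottle, glue stick and paper cup within 20 mm of their start, these upright (all of step 2 and value of joint each of red_lever, blue_lever below 0.04 rad and linear speed of each of red_ball1, red_ball2 below 0.05 m/s and distance of each of blue_ball1_center, blue_ball2_center from where it was at the start of the episode below 0.012 m and distance of each of glue_bottle, glue_stick, paper_cup from where it was at the start of the episode below 0.02 m and angle between each of glue_bottle, glue_stick, paper_cup's own z axis and vertical below 0.2 rad); the robot touches nothing.
It fails at once if the robot touches a ball (contact force between any of the fingers, the arm and red_ball1 above 0.3 N or contact force between any of the fingers, the arm and red_ball2 above 0.3 N or contact force between any of the fingers, the arm and blue_ball1 above 0.3 N or contact force between any of the fingers, the arm and blue_ball2 above 0.3 N).
It fails at once if a red ball is lifted (z of any of red_ball1_center, red_ball2_center in the frame of red_tray above 0.08 m).
It fails at once if the robot touches a gate plate (contact force between any of the fingers, the arm and red_lever_c3 above 0.3 N or contact force between any of the fingers, the arm and blue_lever_c3 above 0.3 N).
It fails at once if the lever with the blue balls is worked or a blue ball is moved (value of joint blue_lever above 0.06 rad or distance of any of blue_ball1_center, blue_ball2_center from where it was at the start of the episode above 0.012 m).
It fails at once if the glue bottle, glue stick or paper cup is shoved, lifted or tipped (distance of any of glue_bottle, glue_stick, paper_cup from where it was at the start of the episode above 0.02 m or angle between any of glue_bottle, glue_stick, paper_cup's own z axis and vertical above 0.2 rad).
It also fails if it takes over 35 s, if anything falls off the work surface, if the arm or the gripper's body presses on something with over 40 N, if the wrist force passes 120 N, or if a joint passes its speed limit or range.

## Robot

A 7-joint arm with a two-finger parallel gripper is mounted at the origin on the work surface. World frame = base frame: x ahead of the robot, y to its left, z up, the work surface at z = 0. Lengths are in m, angles in rad, forces in N, time in s.
With the tool pointing down it reaches from about 0.35 to 0.9 m from the base axis. Payload 19.9 kg.
Tool frame: the origin (TCP) lies midway between the tips of the shut fingers; the grasp point (between the pads) lies 19 mm behind it (env.tcp_to_grasp is the distance from the TCP to the grasp point, in m); z points along the fingers, y is the direction in which the jaws open and shut (so a half turn about z gives the same grasp; the last joint's range is limited). The gripper opens to 85 mm and grips with 20 to 120 N. Pads are 22 mm wide; open, the fingers measure 114 mm over their backs; the gripper's body (76 mm by 85 mm) begins 54 mm behind the grasp point. The pads swing forward as they close: fully open they stand 13 mm farther back than shut.
Start: joints at [1.206, 0.417, -0.01, 1.614, 0.005, 1.111, -0.053], TCP at [0.198, -0.593, 0.231] pointing down, gripper open.
Joint ranges: [-2.81, 2.81], [-0.39, 2.02], [-1.27, 1.25], [0.06, 2.57], [-1.19, 4.33], [0.19, 2], [-2.82, 2.82]. Speed limits (rad/s): [1.89, 1.89, 2.39, 2.39, 3.01, 3.01, 3.01].

## Interface

Orientations are given as [roll, pitch, yaw] about the fixed x, y, z axes, in that order (R = Rz(yaw) Ry(pitch) Rx(roll)).
In Python, from bench import env gives the robot as it stands.
- The arm moves only by the tool play_rows, never from a script. Its arguments are lists of equal length, an entry for each row: "fingers": the closure, from 0 (fully open) to 1 (shut); "travel": the shift along the tool's x, y, z in units of 250 mm (1.0 is 250 mm), a list of three; "twist": the turn about the tool's z in units of pi/2 rad (1.0 is pi/2 rad). In form: {"fingers": [fingers, ...], "travel": [[x, y, z], ...], "twist": [twist, ...]}. A call has exactly 10 rows; each row is the pose to reach, as a shift and turn from the pose commanded when the call began, along the tool's axes at that moment; what a row does not reach only later rows make up. A row lasts 1/12 s, in which the tool goes at most 41.7 mm and 7.16 degrees, less where a joint would pass 70% of its speed; a pose out of reach is approached as far as the arm can. A call with a number of a shift or a turn outside -1 to 1 is refused whole. A call with a gripper value outside its range is refused whole. The fingers move at their own pace and stop on an object; the grip force is fixed at half the most. Time passes only in rows, so rows that repeat a pose let the fingers close, or fill a call up. It gives the time, the measured TCP pose, the force and the opening at its end, in the units of the state.
- env.get_state(): the state, without advancing time (a new reading comes with each control period).
- env.snapshot(name): name is "scene" or "top"; returns the picture (420x560x3 uint8, red, green, blue); there is no depth.
- env.calibration(name): a dict with "fx", "fy", "cx", "cy" (pixels), "R" (3x3) and "t" (3): a world point X has camera coordinates R X + t. Camera axes: x right, y down, z forward; pixel columns grow to the right and rows downward; lengths in m; the calibration is good to about 2 mm. A picture is of the moment at which its call begins. calibration takes no time and is no camera call.
- env.hand_in(): hands the job in, once; it reports no verdict.
The state is a dict: "time": time; "qpos": joint angles; "qvel": joint speeds; "tau": joint torques, N m; "position": TCP position; "ee_rot": TCP orientation; "ft_force": force on the tool from outside, world axes, zero at the start; "ft_torque": the same for the moment, N m; "gripper_width": finger opening in m.
Only numpy, scipy, OpenCV 4.12 (cv2) and the standard library are available. Lean on these libraries where they do the work, as an engineer would, in place of code of your own. Each camera call takes 0.05 s, during which the arm holds its last target. There are 200 camera calls.

## Working session

There is one attempt and no reset: what is moved stays moved. The work goes in short steps, Python scripts to look and compute and a tool call to move; the robot and the scene stay as the last step left them, time stands still between calls to the robot, and variables do not carry over. Pictures are saved under pics/ and viewed, about 8 in all and at most 12, crops included, and the job is handed in when it is done.

Besides the shell and the picture viewer there is one more tool, called as name([rows], argument=value, ...), one row to a line, values as JSON. play_rows: Moves the arm, as the interface text tells. Its arguments: {"type":"object","properties":{"fingers":{"type":"array"},"travel":{"type":"array"},"twist":{"type":"array"}},"required":["fingers","travel","twist"]}

```bash
mkdir -p pics
python3 - <<'E'
from bench import env
import cv2
for n in("scene","top"):
    cv2.imwrite(f"pics/{n}0.png",env.snapshot(n)[:,:,::-1])
    c=env.calibration(n);print(n,c)
s=env.get_state();print(s['time'],s['position'],s['ee_rot'],s['gripper_width'])
E
```

```text
scene {'fx': 472.42742021841747, 'fy': 472.42742021841747, 'cx': 282.934520081133, 'cy': 197.85244208555062, 'R': array([[-0.72071133,  0.69299328, -0.01831637],
       [ 0.50786588,  0.50982654, -0.69436961],
       [-0.4718553 , -0.5097423 , -0.7193854 ]]), 't': array([ 0.40922369, -0.24512021,  1.42456819])}
top {'fx': 451.3030433515619, 'fy': 451.3030433515619, 'cx': 275.82793293468575, 'cy': 216.0196189066851, 'R': array([[-0.00843292, -0.99988248,  0.01280308],
       [-0.99495789,  0.0071104 , -0.1000412 ],
       [ 0.0999384 , -0.01358216, -0.99490092]]), 't': array([0.01179845, 0.6042406 , 1.27434545])}
0.1 [ 0.19815825 -0.5924093   0.23070857] [-3.14043261e+00  8.93089363e-05  3.22804273e-01] 0.08561147720555823
```

View pics/scene0.png

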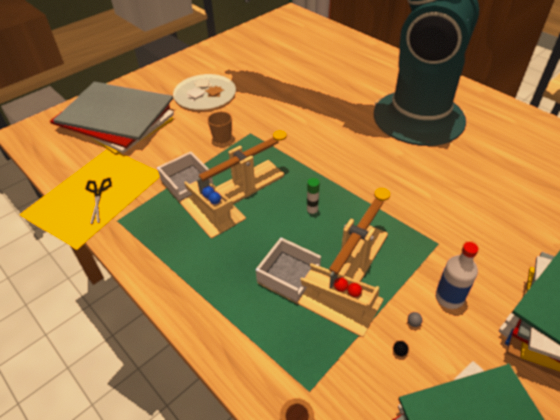

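View pics/top0.png

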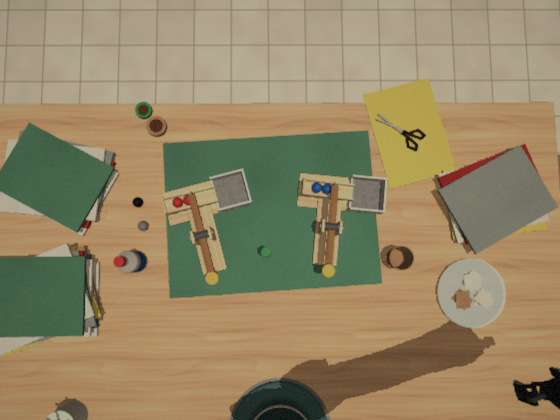

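Top picture: the red dispenser is on the left, with its paddle at about (212,278), red balls at (178–188,201) and tray at (231,190). The blue dispenser's paddle is at (329,271). The grey and black look-alike balls lie loose at (143,226) and (138,202), and the glue stick is at (265,252). The red paddle is the one on the lever whose gate holds the red balls. I'll confirm that in a crop.

```bash
cat > h.py <<'E'
from bench import env
import numpy as np
def px(n,u,v,z):
    c=env.calibration(n);R,t=c['R'],c['t'];o=-R.T@t
    d=R.T@np.array([(u-c['cx'])/c['fx'],(v-c['cy'])/c['fy'],1]);return (o+d*(z-o[2])/d[2]).round(4)
def proj(n,X):
    c=env.calibration(n);p=c['R']@np.array(X)+c['t'];return (p[:2]/p[2]*c['fx']+[c['cx'],c['cy']]).round(1)
E
python3 - <<'E'
from h import *
import cv2
a=cv2.resize(cv2.imread("pics/top0.png")[160:300,150:280],None,fx=4,fy=4,interpolation=cv2.INTER_CUBIC)
cv2.imwrite("pics/c.png",a)
for n,m in(("top",(212,278)),("scene",(381,194))):print(n,px(n,*m,.113))
print('pivot',px("top",202,235.5,.112))
print('gluestick',px("top",265,251,.096),px("scene",313,183,.096),'bottle',px("top",120,261,.17),'blue paddle',px("top",329,271,.113))
E
```

```text
top [0.4312 0.1797 0.113 ]
scene [0.4385 0.1812 0.113 ]
pivot [0.5448 0.2073 0.112 ]
gluestick [0.5022 0.0383 0.096 ] [0.5065 0.0394 0.096 ] bottle [0.4782 0.4062 0.17  ] blue paddle [ 0.447  -0.1329  0.113 ]
```

View pics/c.png

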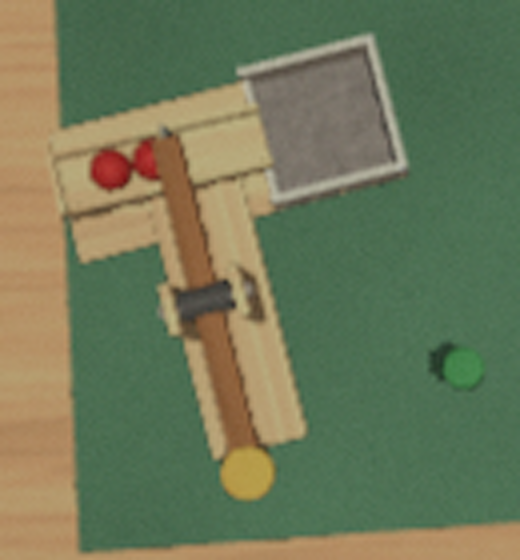

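The crop confirms it: the yellow paddle at crop (247,473) sits on the lever whose gate holds the two red balls. The two cameras agree to about 7 mm, giving roughly (0.433, 0.180) and a dispenser yaw of about 0.24. I'll travel there at z 0.23 with the fingers shut.

play_rows([
  [0.1,-0.07,0],
  [0.2,-0.14,0],
  [0.32,-0.22,0],
  [0.44,-0.3,0],
  [0.56,-0.39,0],
  [0.68,-0.48,0],
  [0.8,-0.56,0],
  [0.9,-0.63,0],
  [1,-0.7,0],
  [1,-0.7,0],
], fingers=[1,1,1,1,1,1,1,1,1,1], twist=[0,0,0,0,0,0,0,0,0,0])

```text
time: 0.93
position: [0.3833, -0.3425, 0.2313]
ee_rot: [-3.14, -0.001, 0.33]
ft_force: [-0.1, 1.1, 0.2]
gripper_width: 0.0
```

play_rows([
  [0.06,-0.1,0],
  [0.12,-0.2,0],
  [0.19,-0.31,0],
  [0.26,-0.42,0],
  [0.33,-0.53,0],
  [0.4,-0.64,0],
  [0.47,-0.75,0],
  [0.54,-0.86,0],
  [0.6,-0.97,0],
  [0.6,-0.97,0],
], fingers=[1,1,1,1,1,1,1,1,1,1], twist=[0,0,0,0,0,0,0,0,0,0])

```text
time: 1.77
position: [0.4459, -0.0646, 0.2314]
ee_rot: [-3.141, -0.001, 0.329]
ft_force: [0.6, 0.4, 0.3]
gripper_width: 0.0
```

play_rows([
  [0.03,-0.1,0],
  [0.06,-0.2,0],
  [0.09,-0.32,0],
  [0.12,-0.44,0],
  [0.15,-0.56,0],
  [0.18,-0.68,0],
  [0.21,-0.8,0],
  [0.24,-0.9,0],
  [0.255,-0.96,0],
  [0.255,-0.96,0],
], fingers=[1,1,1,1,1,1,1,1,1,1], twist=[0,0,0,0,0,0,0,0,0,0])

```text
time: 2.6
position: [0.4288, 0.1809, 0.2313]
ee_rot: [-3.14, 0.0, 0.327]
ft_force: [0.1, -0.6, -0.0]
gripper_width: 0.0001
```

play_rows([
  [0,0,0.06],
  [0,0,0.12],
  [0,0,0.18],
  [0,0,0.24],
  [0,0,0.3],
  [0,0,0.35],
  [0,0,0.38],
  [0,0,0.4],
  [0,0,0.4],
  [0,0,0.4],
], fingers=[1,1,1,1,1,1,1,1,1,1], twist=[0,0,0,0,0,0,0,0,0,0])

```text
time: 3.43
position: [0.4296, 0.1779, 0.1316]
ee_rot: [-3.142, -0.0, 0.323]
ft_force: [0.1, 0.3, -0.3]
gripper_width: 0.0
```

Run:
```python
from h import *
import cv2
b=env.snapshot("scene")[:,:,::-1];cv2.imwrite("pics/s1.png",b)
cv2.imwrite("pics/s1c.png",cv2.resize(b[120:320,250:450],None,fx=3,fy=3,interpolation=cv2.INTER_CUBIC))
s=env.get_state();print(s['position'],s['ft_force'],(proj("scene",s['position'])-[250,120])*3)
```

```text
[0.42977504 0.17796517 0.13183099] [ 0.6399041  -0.37119799  0.84327114] [400.2 195.6]
```

View pics/s1c.png

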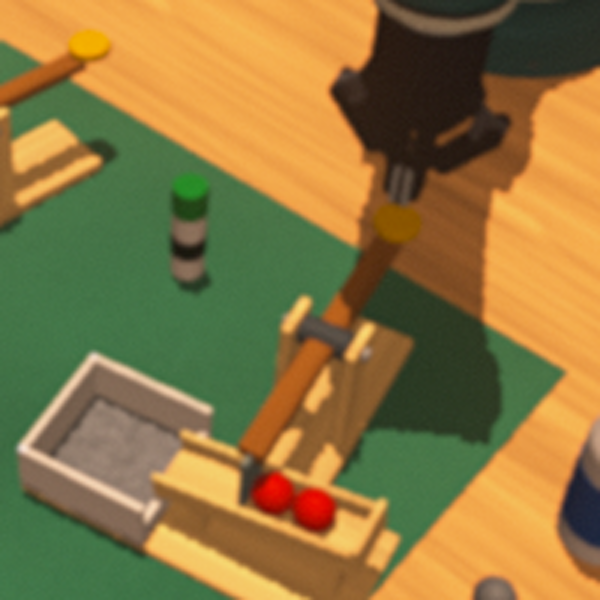

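The picture shows the shut fingertips at crop (400,196), just above the red paddle at (397,222) and a few mm on the robot side of its centre. Both red balls are behind the gate. I'll shift 3 mm towards the pivot and press down.

play_rows([
  [0.012,0,0.02],
  [0.012,0,0.05],
  [0.012,0,0.08],
  [0.012,0,0.11],
  [0.012,0,0.14],
  [0.012,0,0.17],
  [0.012,0,0.2],
  [0.012,0,0.23],
  [0.012,0,0.25],
  [0.012,0,0.255],
], fingers=[1,1,1,1,1,1,1,1,1,1], twist=[0,0,0,0,0,0,0,0,0,0])

```text
time: 4.32
position: [0.432, 0.1789, 0.0666]
ee_rot: [-3.141, 0.001, 0.323]
ft_force: [1.0, -0.2, 3.3]
gripper_width: -0.0001
```

play_rows([
  [0,0,0],
  [0,0,0],
  [0,0,0],
  [0,0,0],
  [0,0,0],
  [0,0,0],
  [0,0,0],
  [0,0,0],
  [0,0,0],
  [0,0,0],
], fingers=[1,1,1,1,1,1,1,1,1,1], twist=[0,0,0,0,0,0,0,0,0,0])

```text
time: 5.15
position: [0.4323, 0.1789, 0.0675]
ee_rot: [-3.142, 0.0, 0.323]
ft_force: [-3.3, -0.2, 2.9]
gripper_width: -0.0002
```

play_rows([
  [0,0,0],
  [0,0,0],
  [0,0,0],
  [0,0,0],
  [0,0,0],
  [0,0,0],
  [0,0,0],
  [0,0,0],
  [0,0,0],
  [0,0,0],
], fingers=[1,1,1,1,1,1,1,1,1,1], twist=[0,0,0,0,0,0,0,0,0,0])

```text
time: 5.98
position: [0.4323, 0.1789, 0.0676]
ee_rot: [-3.142, 0.0, 0.323]
ft_force: [-2.5, -1.0, 0.9]
gripper_width: 0.0002
```

Run:
```python
from h import *
import cv2
b=env.snapshot("scene")[:,:,::-1]
cv2.imwrite("pics/s2c.png",cv2.resize(b[120:320,250:450],None,fx=3,fy=3,interpolation=cv2.INTER_CUBIC))
s=env.get_state();print(s['position'],s['ft_force'],s['time'])
```

```text
[0.43230157 0.17890702 0.06753341] [-2.10706525 -0.91622082  2.3432475 ] 6.0333
```

View pics/s2c.png

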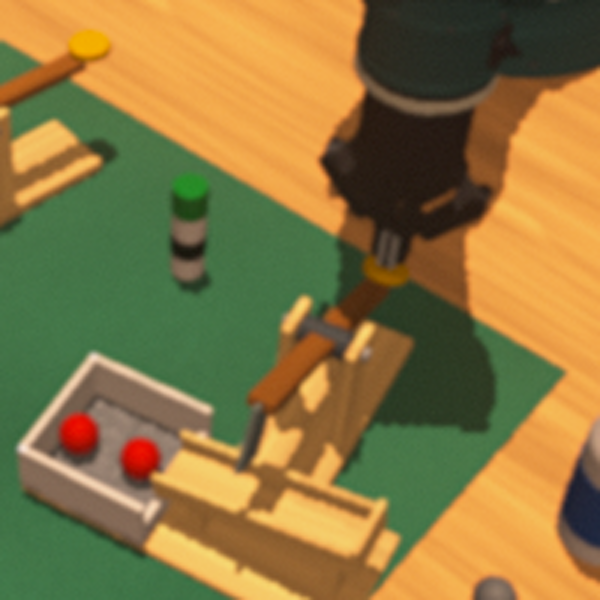

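The gate is lifted and both red balls are in the tray, at crop (79,433) and (140,458). Next I'll raise the finger, gently at first.

play_rows([
  [0,0,-0.02],
  [0,0,-0.05],
  [0,0,-0.08],
  [0,0,-0.11],
  [0,0,-0.14],
  [0,0,-0.17],
  [0,0,-0.2],
  [0,0,-0.25],
  [0,0,-0.33],
  [0,0,-0.42],
], fingers=[1,1,1,1,1,1,1,1,1,1], twist=[0,0,0,0,0,0,0,0,0,0])

```text
time: 6.87
position: [0.4319, 0.1788, 0.1733]
ee_rot: [-3.141, 0.001, 0.323]
ft_force: [0.0, 0.4, 0.7]
gripper_width: 0.0003
```

play_rows([
  [0,0,-0.05],
  [0,0,-0.1],
  [0,0,-0.1],
  [0,0,-0.1],
  [0,0,-0.1],
  [0,0,-0.1],
  [0,0,-0.1],
  [0,0,-0.1],
  [0,0,-0.1],
  [0,0,-0.1],
], fingers=[1,1,1,1,1,1,1,1,1,1], twist=[0,0,0,0,0,0,0,0,0,0])

```text
time: 7.7
position: [0.4322, 0.1789, 0.1974]
ee_rot: [-3.141, 0.0, 0.323]
ft_force: [0.6, 0.4, -0.2]
gripper_width: -0.0
```

Run:
```python
from h import *
import cv2
b=env.snapshot("scene")[:,:,::-1]
cv2.imwrite("pics/s3c.png",cv2.resize(b[100:330,150:490],None,fx=2.3,fy=2.3,interpolation=cv2.INTER_CUBIC))
s=env.get_state();print(s['position'],s['ft_force'],s['time'])
```

```text
[0.43225498 0.17894255 0.19742502] [ 0.13884765  0.52127054 -0.44306424] 7.75
```

View pics/s3c.png

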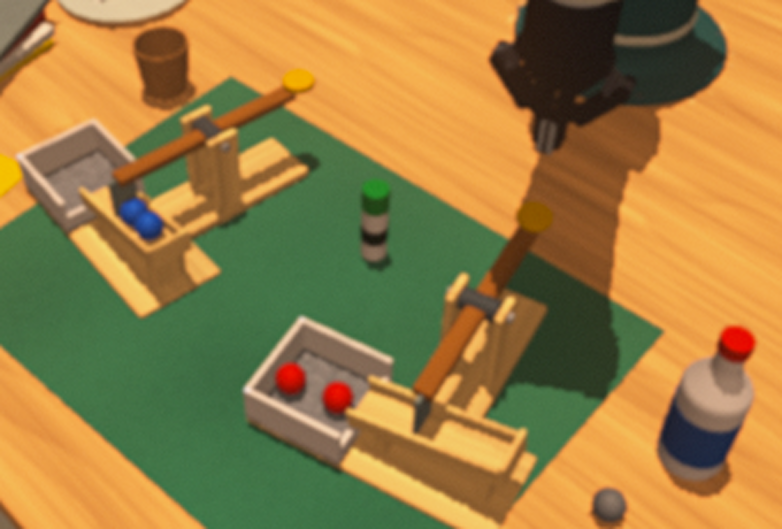

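The lever is level again and the gate is shut. Both balls are in the tray at the same pixels as 1.7 s earlier, and everything else stands where it was.

```bash
python3 -c "
from bench import env
print(env.hand_in())"
```

```text
the job is handed in; nothing more can be done
None
```

Both red balls are in their white tray, and the red gate is shut again. I pressed the red dispenser's paddle down about 45 mm with the shut fingertips, held it for about 1.7 s until both balls had rolled out, then raised the finger clear. I handed the job in at about 7.8 s; no verdict was reported.

- **Balls and levers:** The last picture showed both balls at rest in the tray, within about 1 pixel of where they were 1.7 s earlier. Both levers looked level.
- **Everything else:** By eye, the blue balls, glue bottle, glue stick and paper cup looked unmoved; I did not measure them. The fingers hung about 80 mm above the paddle, touching nothing, with the force reading at noise level.
- **Disagreement:** The two cameras placed the paddle about 7 mm apart. A close look before pressing settled it, with a 3 mm shift towards the pivot. No check failed.

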